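# Seat the stage plate in the microscope light base

## Task

Get the light base ready for dissection without picking anything up: with the fingertips, nudge the loose white plate across the top of the grey base until it drops over the rim and lies flat, fully home in the round recess. Then push the orange pin of the steel clip round until the clip lies across the white plate, pointing at its middle, and move clear. Leave the black plate, the vial on the base and the things around it where they are.

Things in the scene. Friction and masses are not known exactly. Their poses are not given: they have to be found in the camera images.
- light_base: the fixed grey light base of a dissecting microscope, a slab 200 mm (its x) by 300 mm (its y), flat top 40 mm above the bench; it does not move when pushed. Origin: centre of its underside; its z axis points up. The round recess is in the middle of its top
- recess (a point): centre of the recess floor. The recess is a round blind hole, 64 mm across and 5 mm deep, sharp-edged, dark floor, floor 35 mm above the bench; axes as those of the light base
- white_plate: the white ceramic stage plate, a loose disc 60 mm across, 6 mm thick, about 40 g. Starts flat on the base's top, 70 to 90 mm from the recess centre towards either end of the base (its +y or -y) and up to 20 mm off sideways. Origin: centre of its underside. Seated, its top stands 1 mm above the base's top
- black_plate: a black plate of the same size, lying on the base's top at the other side of the recess; to be left alone. Origin: centre of its underside
- clip (a joint): angle (rad) of the steel swing clip on the base's top about its upright pivot, growing anticlockwise from above. At 0 the arm points from the pivot to the base's +y, clear of the recess; at 1.57, its stop, to the base's -x, over the recess. Starts at -0.5 to 0.1; stays where left; moves with about 1 N at the pin. Arm 12 mm wide, reaching 44 mm, 3 to 9 mm above the base's top
- clip_pivot (a point): the clip's pivot axis, 54 mm from the recess centre along the base's +x, at the height of the arm's underside (3 mm above the base's top)
- clip_pin (a point): a point on the axis of the clip's upright orange pin (8 mm across, its top 33 mm above the base's top), 34 mm from the pivot along the arm, 23 mm above the base's top; it moves with the clip
- vial: a small clear vial with a green cap, 24 mm across, 42 mm tall, standing on the light base near its robot-side (-x) long edge; origin at the centre of its underside
- specimen_jar: a clear jar with a yellow cap, 64 mm across, 75 mm tall, on the bench to the left; origin at the centre of its underside
- fixative_bottle: an amber bottle, 60 mm across, 140 mm tall, on the bench to the right; origin at the centre of its underside
- slide_box: a blue box 85 x 75 x 35 mm on the bench to the right; origin at the centre of its underside
- tube0: a clear sample tube with green cap and yellow needle sheath, about 150 mm long overall and 17 mm thick, lying on the bench to the left; origin under its middle
- tube1: a clear sample tube with green cap and yellow needle sheath, about 150 mm long overall and 17 mm thick, lying on the bench to the left; origin under its middle
- tube2: a clear sample tube with green cap and yellow needle sheath, about 150 mm long overall and 17 mm thick, lying on the bench to the left; origin under its middle
Mind the look-alikes: they are no part of the job. Of the things that look like the white_plate, the middle-sized one is meant.

How it is judged:
On the way, in this order (a step that is already met when the one before it is completed fails the run):
1. the white plate lies flat, fully home in the recess (horizontal distance between white_plate and recess below 0.004 m and z of white_plate in the frame of recess between -0.0015 and 0.0015 m and angle between white_plate's own z axis and vertical below 0.04 rad), for 0.2 s.
2. the clip has been swung over the seated plate (all of step 1 and value of joint clip above 1.3 rad), for 0.2 s.
At the end, for the whole second after the job is handed in: The white plate rests flat in the recess (within 4 mm of its centre, its underside within 1.5 mm of the recess floor, tilt under 0.04 rad), the clip stands beyond 1.3 rad, over the plate, and the black plate is within 20 mm of where it began (all of step 2 and linear speed of white_plate below 0.01 m/s and distance of black_plate from where it was at the start of the episode below 0.02 m); the robot touches nothing.
It fails at once if the white plate is lifted (its centre more than 10 mm above the base's top) or stood on edge (height (world z) of white_plate above 0.05 m or angle between white_plate's own z axis and vertical above 0.6 rad).
It fails at once if the white plate is pushed off the base (height (world z) of white_plate below 0.025 m).
It fails at once if the black plate is moved by more than 20 mm (distance of black_plate from where it was at the start of the episode above 0.02 m).
It fails at once if the vial or something else standing about is moved by more than 30 mm or knocked over (distance of any of vial, specimen_jar, fixative_bottle, slide_box, tube0, tube1, tube2 from where it was at the start of the episode above 0.03 m or angle between any of vial, specimen_jar, fixative_bottle, slide_box's own z axis and vertical above 0.5 rad).
It also fails if it takes over 61 s, if anything falls off the work surface, if the arm or the gripper's body presses on something with over 40 N, if the wrist force passes 120 N, or if a joint passes its speed limit or range.

## Robot

A 6-joint arm with a two-finger parallel gripper is mounted at the origin on the work surface. World frame = base frame: x ahead of the robot, y to its left, z up, the work surface at z = 0. Lengths are in m, angles in rad, forces in N, time in s.
With the tool pointing down it reaches from about 0.35 to 0.975 m from the base axis. Payload 4.9 kg.
Tool frame: the origin (TCP) lies at the very end of the fingers, on their centre line; the grasp point (between the pads) lies 19 mm behind it; z points along the fingers, y is the line along which they close (so a half turn about z gives the same grasp; the last joint's range is limited). The gripper opens to 85 mm and grips with 20 to 120 N. Pads are 22 mm wide; open, the fingers measure 114 mm over their backs; the gripper's body (76 mm by 85 mm) begins 54 mm behind the grasp point. The pads swing forward as they close: fully open they stand 13 mm farther back than shut.
Start: joints at [-1.375, 0.053, 1.613, -0, 1.476, -0.119], TCP at [0.194, -0.594, 0.231] pointing down, gripper open.
Joint ranges: [-3.01, 3.01], [-1.01, 2.22], [0.06, 2.58], [-1.02, 4.17], [0.09, 2.62], [-3.14, 3.14]. Speed limits (rad/s): [2.57, 2.57, 3.14, 3.14, 3.14, 3.14].

## Interface

Orientations are given as a rotation vector (axis times angle).
In Python, from station import ctrl gives the robot as it stands. The module is installed in compiled form; this text tells all that it offers.
- The arm moves only by the tool jog_arm, never from a script. Its argument "steps" is a list of rows, each an object with "delta_rot": the turn, a rotation vector about the tool's x, y, z in degrees, a list of three; "linear": the shift along the tool's x, y, z in m, a list of three; "grip": the finger opening in m, from 0 to 0.0854. In form: [{"delta_rot": [rx, ry, rz], "linear": [x, y, z], "grip": grip}, ...]. A call has 1 to 10 rows; each row shifts and turns the commanded pose from where the row before left it, along the tool's axes as they then stand; what a row does not reach is not made up. A row lasts 1/10 s, in which the tool goes at most 50 mm and 8.59 degrees, less where a joint would pass 70% of its speed; a pose out of reach is approached as far as the arm can. A call with a gripper value outside its range is refused whole. The fingers move at their own pace and stop on an object; "newtons" is the grip in N (left out, the last holds). Time passes only in rows, so rows that do not move let the fingers close. It gives the time, the measured TCP pose, the force, the opening and the grip force at its end, in the units of the state.
- ctrl.get_obs(): the state, without advancing time (a new reading comes with each control period).
- ctrl.get_image(name): name is "side" or "top"; returns (picture, depth): 400x640x3 uint8, red, green, blue; 400x640 float32, m along the optical axis (not along the pixel's ray), 0 where there is no reading.
- ctrl.camera_info(name): a dict with "camera_matrix" (3x3 intrinsics, pixels), "R" (3x3) and "t" (3): a world point X has camera coordinates R X + t. Camera axes: x right, y down, z forward; pixel columns grow to the right and rows downward; lengths in m; the calibration is good to about 2 mm. A picture is of the moment at which its call begins. camera_info takes no time and is no camera call.
- ctrl.finish_job(): hands the job in; it is judged then, once.
The state is a dict: "t": time; "q": joint angles; "dq": joint speeds; "effort": joint torques, N m; "tool_pos": TCP position; "tool_rot": TCP orientation; "contact_force": force on the tool from outside, world axes, zero at the start; "wrist_torque": the same for the moment, N m; "opening": finger opening in m; "grip_force": force on a finger pad.
Only numpy, scipy, OpenCV 4.12 (cv2) and the standard library are available. Lean on these libraries where they do the work, as an engineer would, in place of code of your own. Each camera call takes 0.05 s, during which the arm holds its last target. There are 200 camera calls.

## Working session

There is one attempt and no reset: what is moved stays moved. The work goes in short steps, Python scripts to look and compute and a tool call to move; the robot and the scene stay as the last step left them, time stands still between calls to the robot, and variables do not carry over. Pictures are saved under pics/ and viewed, at most 10 in all, crops included, and the job is handed in when it is done.

Besides the shell and the picture viewer there is one more tool, called after ">>>" by a JSON object that holds its "api" and its "payload", one argument or row to a line. jog_arm: Moves the arm, as the interface text tells. Its arguments: {"type":"object","properties":{"steps":{"type":"array"},"newtons":{"type":"number"}},"required":["steps"]}

```bash
mkdir -p pics; cat > h.py <<'E'
import numpy as np, cv2
from station import ctrl
from scipy.spatial.transform import Rotation as Ro
def grab(n,f=None):
    im,d=ctrl.get_image(n)
    if f: cv2.imwrite('pics/'+f,im[:,:,::-1])
    return im,d
def world(n,d):
    c=ctrl.camera_info(n);K=np.array(c['camera_matrix']);R=np.array(c['R']);t=np.array(c['t'])
    v,u=np.indices(d.shape)
    X=np.stack([(u-K[0,2])/K[0,0]*d,(v-K[1,2])/K[1,1]*d,d],-1)
    return (X-t)@R
def obs():
    o=ctrl.get_obs();print({k:np.round(o[k],4).tolist() for k in ['t','q','tool_pos','tool_rot','contact_force','opening']});return o
E
python3 - <<'E'
from h import *
o=obs();print(Ro.from_rotvec(o['tool_rot']).as_matrix().round(3))
for n in ['top','side']:
    im,d=grab(n,n+'0.png');np.savez('pics/'+n+'0.npz',im=im,d=d)
    c=ctrl.camera_info(n);print(n,np.array(c['camera_matrix']).round(1).tolist(),(-np.array(c['R']).T@np.array(c['t'])).round(3))
E
```

```text
{'t': 0.0, 'q': [-1.375, 0.0534, 1.6144, 0.0, 1.476, -0.119], 'tool_pos': [0.1934, -0.5936, 0.23], 'tool_rot': [-3.1006, -0.4921, 0.0001], 'contact_force': [0.3741, -0.0557, 0.0282], 'opening': 0.0854}
[[ 0.951  0.31  -0.   ]
 [ 0.31  -0.951  0.002]
 [ 0.    -0.002 -1.   ]]
top [[378.3, 0.0, 329.7], [0.0, 378.3, 205.3], [0.0, 0.0, 1.0]] [ 0.292 -0.019  1.114]
side [[418.0, 0.0, 318.6], [0.0, 418.0, 201.2], [0.0, 0.0, 1.0]] [0.369 0.817 1.057]
```

View pics/top0.png

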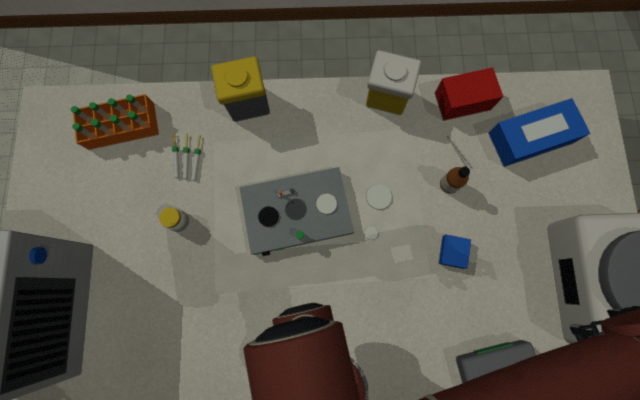

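View pics/side0.png

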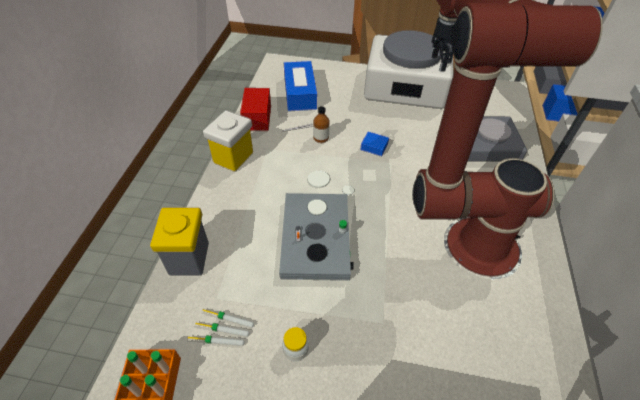

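The top view shows the base around (297,210). On it are the white plate (327,203), recess (296,209), black plate (269,216), clip (285,193) and vial (300,235). The white discs at (378,197) and (371,233) are decoys. Next I'll measure these.

```bash
python3 - <<'E'
from h import *
S={}
for n in ['top','side']:
    z=np.load(f'pics/{n}0.npz');S[n]=(z['im'].astype(int),z['d'],world(n,z['d']))
for n,(im,d,X) in S.items():
    inb=(abs(X[...,0]-.3)<.5)&(abs(X[...,1])<.3)
    # base top
    roi=np.zeros(d.shape,bool)
    if n=='top': roi[160:262,232:362]=1
    else: roi[185:285,272:360]=1
    m=(roi&(X[...,2]>.03)&(X[...,2]<.055)).astype(np.uint8)
    m=cv2.morphologyEx(m,cv2.MORPH_OPEN,np.ones((3,3)))
    k,l,s,_=cv2.connectedComponentsWithStats(m); b=l==1+np.argmax(s[1:,4])
    P=X[b]; r=cv2.minAreaRect(P[:,:2].astype(np.float32)); print(n,'base z',np.median(P[:,2]).round(4),r)
    g=im.sum(-1); sat=im.max(-1)-im.min(-1)
    def rep(name,mm):
        k,l,s,_=cv2.connectedComponentsWithStats((mm&roi).astype(np.uint8))
        for i in range(1,k):
            if s[i,4]>8:
                p=X[l==i]; print(name,s[i,4],'med',np.median(p,0).round(4),'mid',((p.min(0)+p.max(0))/2).round(4),'ext',np.ptp(p,axis=0).round(3))
    rep('white',(g>480)&(sat<60)&(X[...,2]>.03)); rep('dark',(g<130)&(X[...,2]>.025)&(sat<40))
    rep('orange',(im[...,0]-im[...,2]>50)); rep('green',(im[...,1]-im[...,0]>40))
c={'top':(235,160,130,105),'side':(270,180,95,110)}
o=[]
for n,(x,y,w,h) in c.items():
    o.append(cv2.resize(S[n][0][y:y+h,x:x+w].astype(np.uint8)[:,:,::-1],(400,int(400*h/w)),interpolation=cv2.INTER_CUBIC))
H=max(a.shape[0] for a in o); o=[cv2.copyMakeBorder(a,0,H-a.shape[0],0,0,0) for a in o]
cv2.imwrite('pics/crop0.png',np.hstack(o))
E
```

```text
top base z 0.0395 ((0.505733847618103, 0.07521697878837585), (0.2032008022069931, 0.300505131483078), 10.351502418518066)
dark 324 med [0.487  0.1534 0.0451] mid [0.4033 0.0821 0.5764] ext [0.223 0.201 1.075]
dark 27 med [0.3836 0.1622 0.0292] mid [0.3836 0.1636 0.0301] ext [0.011 0.02  0.009]
green 50 med [0.4278 0.0616 0.0811] mid [0.4268 0.0615 0.0819] ext [0.02  0.019 0.009]
side base z 0.0399 ((0.5092915892601013, 0.07465511560440063), (0.200205460190773, 0.30595237016677856), 10.431488990783691)
white 225 med [ 0.523  -0.0144  0.0454] mid [ 0.5235 -0.0177  0.0426] ext [0.058 0.068 0.017]
dark 254 med [0.4894 0.1548 0.0457] mid [0.4887 0.1545 0.0461] ext [0.054 0.057 0.01 ]
dark 12 med [0.3846 0.1707 0.0307] mid [0.3847 0.1682 0.0311] ext [0.005 0.015 0.011]
orange 19 med [0.5525 0.1199 0.0614] mid [0.5523 0.1104 0.0597] ext [0.006 0.026 0.03 ]
green 61 med [0.4298 0.0652 0.0804] mid [0.4053 0.4167 0.5473] ext [0.073 0.801 1.02 ]
```

View pics/crop0.png

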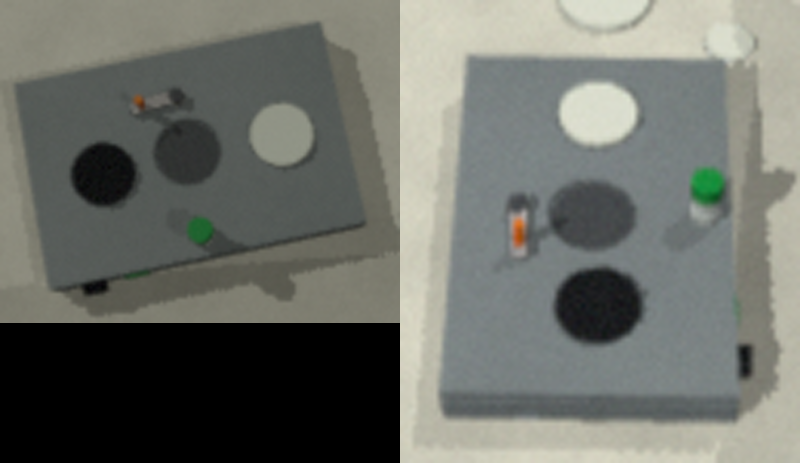

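The crop shows the white plate on the base's -y side, the clip arm pointing to +y (angle near 0), and the recess between the two plates. I'll refine the centres, then work out the approach: fingers 30 mm apart as a cradle, pushing along tool x.

```bash
cat >> h.py <<'E'
def ray(n,u,v,z):
    c=ctrl.camera_info(n);K=np.array(c['camera_matrix']);R=np.array(c['R']);t=np.array(c['t'])
    C=-R.T@t;r=R.T@np.linalg.inv(K)@np.array([u,v,1.]);return C+r*(z-C[2])/r[2]
def cen(mask,seed):
    k,l,s,c=cv2.connectedComponentsWithStats(mask.astype(np.uint8));i=l[seed[1],seed[0]];return s[i],c[i]
E
python3 - <<'E'
from h import *
sd={'top':dict(w=(327,203),r=(296,209),b=(269,216)),'side':dict(w=(317,207),r=(313,231),b=(317,253))}
for n in sd:
    z=np.load(f'pics/{n}0.npz');g=z['im'].astype(int).sum(-1);X=world(n,z['d'])
    for k,(u,v) in sd[n].items():
        p=g[v-2:v+3,u-2:u+3].mean(); bg=np.median(g[v-25:v+25,u-25:u+25][abs(X[v-25:v+25,u-25:u+25,2]-.04)<.003])
        m=(g>(p+bg)/2) if p>bg else (g<(p+bg)/2)
        s,c=cen(m,(u,v)); print(n,k,p,bg,s,c.round(2),ray(n,*c,{'w':.046,'r':.037,'b':.046}[k]).round(4))
E
```

```text
top w 425.6 263.0 [316 194  21  20 322] [325.99 203.12] [ 0.5199 -0.0136  0.046 ]
top r 148.92 262.0 [279 189  28  31 451] [294.21 206.23] [0.5156 0.079  0.037 ]
top b 44.4 263.0 [258 206  21  21 341] [268.23 216.33] [0.4865 0.153  0.046 ]
side w 643.68 379.0 [308 200  18  14 212] [316.46 206.46] [ 0.5228 -0.0134  0.046 ]
side r 216.76 380.0 [295 223  31  17 328] [312.57 230.95] [0.5172 0.0764 0.037 ]
side b 82.92 380.0 [307 244  21  18 298] [316.64 252.18] [0.4893 0.1552 0.046 ]
```

>>> {"api": "jog_arm", "payload": {
  "steps": [
    {"delta_rot": [0, 0, -8.24], "linear": [0, 0, 0], "grip": 0.03},
    {"delta_rot": [0, 0, -8.24], "linear": [0, 0, 0], "grip": 0.03},
    {"delta_rot": [0, 0, -8.24], "linear": [0, 0, 0], "grip": 0.03},
    {"delta_rot": [0, 0, -8.24], "linear": [0, 0, 0], "grip": 0.03},
    {"delta_rot": [0, 0, -8.24], "linear": [0, 0, 0], "grip": 0.03},
    {"delta_rot": [0, 0, -8.24], "linear": [0, 0, 0], "grip": 0.03},
    {"delta_rot": [0, 0, -8.24], "linear": [0, 0, 0], "grip": 0.03},
    {"delta_rot": [0, 0, -8.24], "linear": [0, 0, 0], "grip": 0.03},
    {"delta_rot": [0, 0, -8.24], "linear": [0, 0, 0], "grip": 0.03},
    {"delta_rot": [0, 0, -8.24], "linear": [0, 0, 0], "grip": 0.03}
  ]
}}

```text
t: 1.1
tool_pos: [0.1934, -0.5939, 0.2306]
tool_rot: [-2.002, -2.419, -0.001]
contact_force: [1.0, -0.2, -0.2]
opening: 0.03
grip_force: 0.0
```

>>> {"api": "jog_arm", "payload": {
  "steps": [
    {"delta_rot": [0, 0, 0], "linear": [0.0334, 0.0307, 0], "grip": 0.03},
    {"delta_rot": [0, 0, 0], "linear": [0.0334, 0.0307, 0], "grip": 0.03},
    {"delta_rot": [0, 0, 0], "linear": [0.0334, 0.0307, 0], "grip": 0.03},
    {"delta_rot": [0, 0, 0], "linear": [0.0334, 0.0307, 0], "grip": 0.03},
    {"delta_rot": [0, 0, 0], "linear": [0.0334, 0.0307, 0], "grip": 0.03},
    {"delta_rot": [0, 0, 0], "linear": [0.0334, 0.0307, 0], "grip": 0.03},
    {"delta_rot": [0, 0, 0], "linear": [0.0334, 0.0307, 0], "grip": 0.03},
    {"delta_rot": [0, 0, 0], "linear": [0.0334, 0.0307, 0], "grip": 0.03},
    {"delta_rot": [0, 0, 0], "linear": [0.0334, 0.0307, 0], "grip": 0.03},
    {"delta_rot": [0, 0, 0], "linear": [0.0334, 0.0307, 0], "grip": 0.03}
  ]
}}

```text
t: 2.1
tool_pos: [0.4354, -0.2083, 0.2309]
tool_rot: [-2.01, -2.414, -0.0]
contact_force: [-0.5, 0.3, -0.1]
opening: 0.0299
grip_force: 0.0
```

>>> {"api": "jog_arm", "payload": {
  "steps": [
    {"delta_rot": [0, 0, 0], "linear": [0.0334, 0.0307, 0], "grip": 0.03},
    {"delta_rot": [0, 0, 0], "linear": [0.0334, 0.0307, 0], "grip": 0.03},
    {"delta_rot": [0, 0, 0], "linear": [0.0334, 0.0307, 0], "grip": 0.03},
    {"delta_rot": [0, 0, 0], "linear": [0.0334, 0.0307, 0], "grip": 0.03},
    {"delta_rot": [0, 0, 0], "linear": [0, 0, 0.03], "grip": 0.03},
    {"delta_rot": [0, 0, 0], "linear": [0, 0, 0.03], "grip": 0.03},
    {"delta_rot": [0, 0, 0], "linear": [0, 0, 0.03], "grip": 0.03},
    {"delta_rot": [0, 0, 0], "linear": [0, 0, 0], "grip": 0.03}
  ]
}}

```text
t: 2.9
tool_pos: [0.5277, -0.0554, 0.1356]
tool_rot: [-2.003, -2.407, 0.007]
contact_force: [-0.2, 0.2, -0.7]
opening: 0.03
grip_force: 0.0
```

```bash
python3 - <<'E'
from h import *
o=obs();R=Ro.from_rotvec(o['tool_rot']).as_matrix();print(R.round(4))
T=np.array([.5315,-.0563,.05]);print('delta tool',(R.T@(T-o['tool_pos'])).round(4))
im,d=grab('side');im2,_=grab('top')
a=cv2.resize(im[170:290,260:380],(400,400),interpolation=2);b=cv2.resize(im2[150:270,235:355],(400,400),interpolation=2)
cv2.imwrite('pics/c1.png',np.hstack([a,b])[:,:,::-1])
E
```

```text
{'t': 2.9, 'q': [-0.2449, -0.0871, 1.9151, 0.0, 1.3243, -0.4275], 'tool_pos': [0.5277, -0.0554, 0.1356], 'tool_rot': [-2.0035, -2.4073, 0.0072], 'contact_force': [-0.2154, 0.244, -0.7316], 'opening': 0.03}
[[-0.1816  0.9833 -0.0103]
 [ 0.9834  0.1816  0.0026]
 [ 0.0044 -0.0097 -0.9999]]
delta tool [-0.002   0.0044  0.0856]
```

View pics/c1.png

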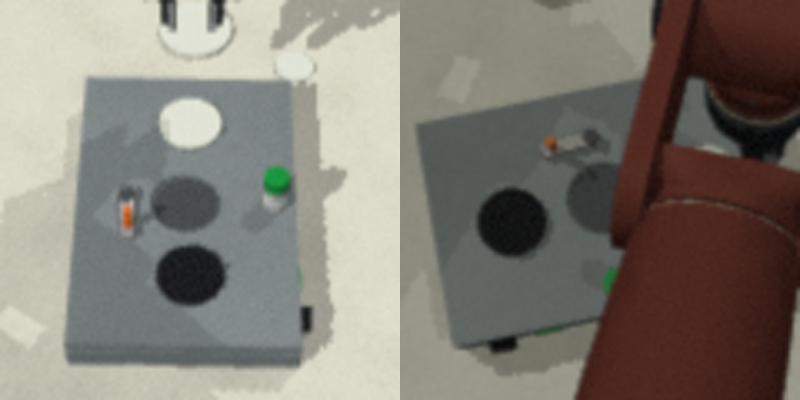

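The side view shows both fingers lined up behind the white plate (fingers x≈193, plate 190, recess 187 in the crop). The arm hides the plate in the top view. Descending now.

>>> {"api": "jog_arm", "payload": {
  "steps": [
    {"delta_rot": [0, 0, 0], "linear": [-0.001, 0.002, 0.03], "grip": 0.03},
    {"delta_rot": [0, 0, 0], "linear": [0, 0.001, 0.03], "grip": 0.03},
    {"delta_rot": [0, 0, 0], "linear": [0, 0, 0.02], "grip": 0.03},
    {"delta_rot": [0, 0, 0], "linear": [0, 0, 0], "grip": 0.03},
    {"delta_rot": [0, 0, 0], "linear": [0, 0, 0], "grip": 0.03}
  ]
}}

```text
t: 3.5
tool_pos: [0.536, -0.0575, 0.0634]
tool_rot: [2.009, 2.412, 0.002]
contact_force: [0.0, 0.1, -0.4]
opening: 0.0303
grip_force: 0.0
```

>>> {"api": "jog_arm", "payload": {
  "steps": [
    {"delta_rot": [0, 0, 0], "linear": [0, -0.004, 0.01], "grip": 0.03},
    {"delta_rot": [0, 0, 0], "linear": [0, 0, 0.006], "grip": 0.03},
    {"delta_rot": [0, 0, 0], "linear": [0, 0, 0], "grip": 0.03},
    {"delta_rot": [0, 0, 0], "linear": [0, 0, 0], "grip": 0.03}
  ]
}}

```text
t: 3.9
tool_pos: [0.5307, -0.0577, 0.0454]
tool_rot: [2.01, 2.414, 0.0]
contact_force: [0.6, 1.2, 0.5]
opening: 0.0298
grip_force: 0.0
```

Feel for the base top in small steps.

>>> {"api": "jog_arm", "payload": {
  "steps": [
    {"delta_rot": [0, 0, 0], "linear": [0, 0, 0.002], "grip": 0.03},
    {"delta_rot": [0, 0, 0], "linear": [0, 0, 0], "grip": 0.03},
    {"delta_rot": [0, 0, 0], "linear": [0, 0, 0], "grip": 0.03}
  ]
}}

```text
t: 4.2
tool_pos: [0.5308, -0.0577, 0.0434]
tool_rot: [2.01, 2.414, 0.0]
contact_force: [-0.2, -0.2, 0.4]
opening: 0.03
grip_force: 0.0
```

>>> {"api": "jog_arm", "payload": {
  "steps": [
    {"delta_rot": [0, 0, 0], "linear": [0, 0, 0.002], "grip": 0.03},
    {"delta_rot": [0, 0, 0], "linear": [0, 0, 0], "grip": 0.03},
    {"delta_rot": [0, 0, 0], "linear": [0, 0, 0], "grip": 0.03}
  ]
}}

```text
t: 4.5
tool_pos: [0.5306, -0.0577, 0.0412]
tool_rot: [-2.01, -2.414, 0.0]
contact_force: [0.4, 0.1, -0.1]
opening: 0.03
grip_force: 0.0
```

>>> {"api": "jog_arm", "payload": {
  "steps": [
    {"delta_rot": [0, 0, 0], "linear": [0, 0, 0.001], "grip": 0.03},
    {"delta_rot": [0, 0, 0], "linear": [0, 0, 0], "grip": 0.03},
    {"delta_rot": [0, 0, 0], "linear": [0, 0, 0], "grip": 0.03}
  ]
}}

```text
t: 4.8
tool_pos: [0.5307, -0.0577, 0.0403]
tool_rot: [-2.01, -2.414, 0.0]
contact_force: [0.2, -0.2, -0.8]
opening: 0.0299
grip_force: 0.0
```

>>> {"api": "jog_arm", "payload": {
  "steps": [
    {"delta_rot": [0, 0, 0], "linear": [0, 0, 0.001], "grip": 0.03},
    {"delta_rot": [0, 0, 0], "linear": [0, 0, 0], "grip": 0.03},
    {"delta_rot": [0, 0, 0], "linear": [0, 0, 0], "grip": 0.03}
  ]
}}

```text
t: 5.1
tool_pos: [0.5309, -0.0578, 0.0396]
tool_rot: [2.01, 2.414, 0.0]
contact_force: [-0.4, 0.2, 2.1]
opening: 0.0298
grip_force: 1.1
```

>>> {"api": "jog_arm", "payload": {
  "steps": [
    {"delta_rot": [0, 0, 0], "linear": [0, 0, -0.0022], "grip": 0.03},
    {"delta_rot": [0, 0, 0], "linear": [0.006, 0, 0], "grip": 0.03},
    {"delta_rot": [0, 0, 0], "linear": [0.008, 0, 0], "grip": 0.03},
    {"delta_rot": [0, 0, 0], "linear": [0.008, 0, 0], "grip": 0.03},
    {"delta_rot": [0, 0, 0], "linear": [0.008, 0, 0], "grip": 0.03},
    {"delta_rot": [0, 0, 0], "linear": [0.008, 0, 0], "grip": 0.03},
    {"delta_rot": [0, 0, 0], "linear": [0.008, 0, 0], "grip": 0.03},
    {"delta_rot": [0, 0, 0], "linear": [0.008, 0, 0], "grip": 0.03},
    {"delta_rot": [0, 0, 0], "linear": [0.006, 0, 0], "grip": 0.03},
    {"delta_rot": [0, 0, 0], "linear": [0, 0, 0], "grip": 0.03}
  ]
}}

```text
t: 6.1
tool_pos: [0.5196, 0.0021, 0.0414]
tool_rot: [-2.009, -2.415, 0.0]
contact_force: [-0.7, -0.3, -0.1]
opening: 0.03
grip_force: 0.0
```

```bash
cat >> h.py <<'E'
def sidecrop(f):
    im,d=grab('side');cv2.imwrite('pics/'+f,cv2.resize(im[185:275,275:365],(540,540),interpolation=2)[:,:,::-1]);return im,d
E
python3 - <<'E'
from h import *
o=obs();sidecrop('c2.png');R=Ro.from_rotvec(o['tool_rot']).as_matrix()
print('recess rel tool',(R.T@(np.array([.5075,.075,.04])-o['tool_pos'])).round(4))
E
```

```text
{'t': 6.1, 'q': [-0.1393, 0.0031, 2.0021, 0.0002, 1.1367, -0.3225], 'tool_pos': [0.5196, 0.0021, 0.0414], 'tool_rot': [-2.0087, -2.415, 0.0], 'contact_force': [-0.7014, -0.268, -0.0636], 'opening': 0.03}
recess rel tool [0.0738 0.0014 0.0014]
```

View pics/c2.png

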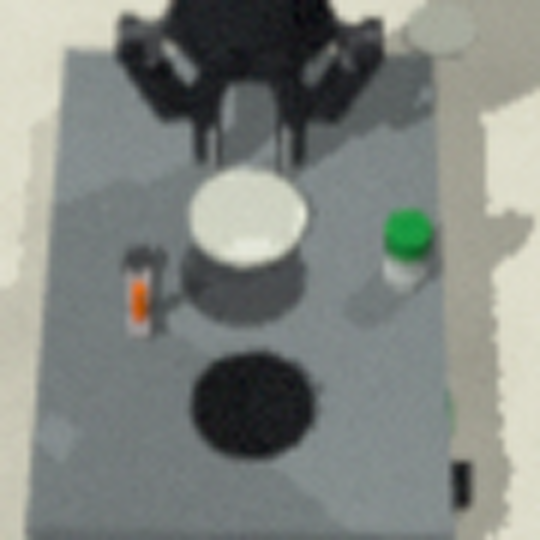

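The plate (crop 248,218) is cradled and just overlaps the recess (245,280). It's in line to about 1 mm. Keep pushing, slowly.

>>> {"api": "jog_arm", "payload": {
  "steps": [
    {"delta_rot": [0, 0, 0], "linear": [0.005, 0.001, 0], "grip": 0.03},
    {"delta_rot": [0, 0, 0], "linear": [0.005, 0, 0], "grip": 0.03},
    {"delta_rot": [0, 0, 0], "linear": [0.005, 0, 0], "grip": 0.03},
    {"delta_rot": [0, 0, 0], "linear": [0.005, 0, 0], "grip": 0.03},
    {"delta_rot": [0, 0, 0], "linear": [0.004, 0, 0], "grip": 0.03},
    {"delta_rot": [0, 0, 0], "linear": [0.003, 0, 0], "grip": 0.03},
    {"delta_rot": [0, 0, 0], "linear": [0.003, 0, 0], "grip": 0.03},
    {"delta_rot": [0, 0, 0], "linear": [0.003, 0, 0], "grip": 0.03},
    {"delta_rot": [0, 0, 0], "linear": [0, 0, 0], "grip": 0.03}
  ]
}}

```text
t: 7.05
tool_pos: [0.5147, 0.0343, 0.0414]
tool_rot: [-2.01, -2.414, 0.0]
contact_force: [0.2, 0.5, 0.8]
opening: 0.0302
grip_force: 0.0
```

```bash
cat >> h.py <<'E'
def plate(im,d):
    X=world('side',d);g=im.astype(int).sum(-1)
    m=(g>480)&(np.ptp(im,axis=-1)<60);m[:190]=0;m[275:]=0;m[:,:280]=0;m[:,345:]=0
    k,l,s,c=cv2.connectedComponentsWithStats(m.astype(np.uint8));i=1+np.argmax(s[1:,4])
    P=X[l==i];P=P[abs(P[:,2]-np.median(P[:,2]))<.006];A=np.c_[P[:,:2]-P[:,:2].mean(0),np.ones(len(P))]
    f=np.linalg.lstsq(A,P[:,2],rcond=None)[0]
    print('plate px',s[i],c[i].round(1),'xy',ray('side',*c[i],.042).round(4),'z/tilt',f.round(4))
E
python3 - <<'E'
from h import *
o=obs();plate(*sidecrop('c3.png'));R=Ro.from_rotvec(o['tool_rot']).as_matrix()
print('recess rel tool',(R.T@(np.array([.5075,.075,.04])-o['tool_pos'])).round(4))
E
```

```text
{'t': 7.05, 'q': [-0.0779, -0.0058, 2.011, 0.0002, 1.1367, -0.2605], 'tool_pos': [0.5147, 0.0343, 0.0414], 'tool_rot': [-2.0096, -2.4143, 0.0], 'contact_force': [0.1668, 0.5013, 0.8395], 'opening': 0.0302}
plate px [280 190  23  67 291] [284.4 208.4] xy [0.621 0.011 0.042] z/tilt [-0.0118  0.0019  0.0004]
recess rel tool [0.0413 0.0004 0.0014]
```

View pics/c3.png

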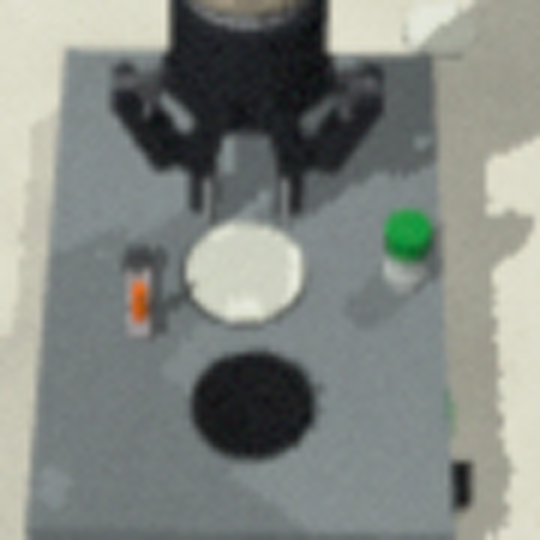

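The plate (245,273) is nearly on the recess. A few mm more, and I'll fix the mask.

>>> {"api": "jog_arm", "payload": {
  "steps": [
    {"delta_rot": [0, 0, 0], "linear": [0.002, 0, 0], "grip": 0.03},
    {"delta_rot": [0, 0, 0], "linear": [0.002, 0, 0], "grip": 0.03},
    {"delta_rot": [0, 0, 0], "linear": [0.002, 0, 0], "grip": 0.03},
    {"delta_rot": [0, 0, 0], "linear": [0, 0, 0], "grip": 0.03},
    {"delta_rot": [0, 0, 0], "linear": [0, 0, 0], "grip": 0.03}
  ]
}}

```text
t: 7.6
tool_pos: [0.5137, 0.0399, 0.0415]
tool_rot: [2.01, 2.414, 0.0]
contact_force: [-0.4, 0.1, 0.9]
opening: 0.0299
grip_force: 0.0
```

```bash
sed -i 's/:280\]=0/:302]=0/' h.py; python3 - <<'E'
from h import *
o=obs();plate(*sidecrop('c4.png'));R=Ro.from_rotvec(o['tool_rot']).as_matrix()
print('recess rel tool',(R.T@(np.array([.5075,.075,.04])-o['tool_pos'])).round(4))
im=cv2.imread('pics/c3.png')
E
```

```text
{'t': 7.6, 'q': [-0.067, -0.0074, 2.0123, -0.0, 1.1366, -0.2493], 'tool_pos': [0.5137, 0.0399, 0.0415], 'tool_rot': [2.01, 2.4144, 0.0], 'contact_force': [-0.4245, 0.1483, 0.9138], 'opening': 0.0299}
plate px [306 222  20  17 251] [315.3 229.8] xy [0.5091 0.074  0.042 ] z/tilt [-0.008   0.0113  0.0406]
recess rel tool [0.0357 0.0002 0.0015]
```

View pics/c4.png

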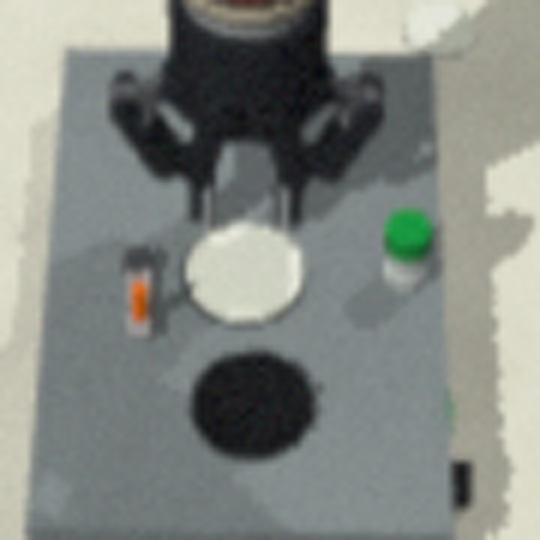

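The plate stayed put while the fingers moved on. It reads z 0.041, flat and centred, so it's seated. Next: back off, rise, close the fingers and turn 45°.

>>> {"api": "jog_arm", "payload": {
  "steps": [
    {"delta_rot": [0, 0, 0], "linear": [-0.01, 0, -0.005], "grip": 0.03},
    {"delta_rot": [0, 0, 0], "linear": [0, 0, -0.03], "grip": 0.03},
    {"delta_rot": [0, 0, 0], "linear": [0, 0, -0.04], "grip": 0.0},
    {"delta_rot": [0, 0, 7.5], "linear": [0, 0, -0.01], "grip": 0.0},
    {"delta_rot": [0, 0, 7.5], "linear": [0, 0, 0], "grip": 0.0},
    {"delta_rot": [0, 0, 7.5], "linear": [0, 0, 0], "grip": 0.0},
    {"delta_rot": [0, 0, 7.5], "linear": [0, 0, 0], "grip": 0.0},
    {"delta_rot": [0, 0, 7.5], "linear": [0, 0, 0], "grip": 0.0},
    {"delta_rot": [0, 0, 7.5], "linear": [0, 0, 0], "grip": 0.0},
    {"delta_rot": [0, 0, 0], "linear": [0, 0, 0], "grip": 0.0}
  ]
}}

```text
t: 8.65
tool_pos: [0.5158, 0.0293, 0.127]
tool_rot: [2.781, 1.461, 0.001]
contact_force: [1.2, 0.3, -0.5]
opening: 0.0003
grip_force: 0.0
```

```bash
cat >> h.py <<'E'
B=np.array([[np.cos(.1815),-np.sin(.1815)],[np.sin(.1815),np.cos(.1815)]])
def pin(im,d):
    X=world('side',d);i=im.astype(int);m=(i[...,0]-i[...,2]>50);m[:190]=0;m[275:]=0;m[:,:285]=0;m[:,345:]=0
    P=X[m];P=P[(P[:,2]>.045)&(P[:,2]<.08)];w=np.median(P[:,:2],0);q=B.T@(w-[.5093,.0747]);print('pin',len(P),w.round(4),'base',q.round(4),'theta',np.arctan2(.054-q[0],q[1]).round(3))
E
python3 - <<'E'
from h import *
o=obs();im,d=grab('side');plate(im,d);pin(im,d);R=Ro.from_rotvec(o['tool_rot']).as_matrix();print(R.round(3)[:2])
T=np.r_[np.array([.5075,.075])+B@[.0717,.0517],.056]
print(T.round(4),'delta tool',(R.T@(T-o['tool_pos'])).round(4))
E
```

```text
{'t': 8.65, 'q': [-0.0872, -0.1203, 1.961, -0.0002, 1.3003, 0.5163], 'tool_pos': [0.5158, 0.0293, 0.127], 'tool_rot': [2.7808, 1.4607, 0.0005], 'contact_force': [1.2251, 0.2686, -0.4732], 'opening': 0.0003}
plate px [306 222  20  17 257] [315.3 229.6] xy [0.5093 0.0734 0.042 ] z/tilt [0.0185 0.0159 0.0409]
pin 19 [0.5529 0.1194] base [0.0509 0.0361] theta 0.085
[[ 0.568  0.823  0.001]
 [ 0.823 -0.568 -0.   ]]
[0.5687 0.1388 0.056 ] delta tool [ 0.1201 -0.0186  0.071 ]
```

>>> {"api": "jog_arm", "payload": {
  "steps": [
    {"delta_rot": [0, 0, 0], "linear": [0.04, -0.006, 0], "grip": 0.0},
    {"delta_rot": [0, 0, 0], "linear": [0.04, -0.006, 0], "grip": 0.0},
    {"delta_rot": [0, 0, 0], "linear": [0.04, -0.007, 0], "grip": 0.0},
    {"delta_rot": [0, 0, 0], "linear": [0, 0, 0], "grip": 0.0},
    {"delta_rot": [0, 0, 0], "linear": [0, 0, 0.03], "grip": 0.0},
    {"delta_rot": [0, 0, 0], "linear": [0, 0, 0.03], "grip": 0.0},
    {"delta_rot": [0, 0, 0], "linear": [0, 0, 0.011], "grip": 0.0},
    {"delta_rot": [0, 0, 0], "linear": [0, 0, 0], "grip": 0.0},
    {"delta_rot": [0, 0, 0], "linear": [0, 0, 0], "grip": 0.0}
  ]
}}

```text
t: 9.6
tool_pos: [0.5686, 0.1392, 0.0565]
tool_rot: [2.78, 1.461, 0.002]
contact_force: [0.0, 0.3, -0.3]
opening: 0.0
grip_force: 0.0
```

```bash
python3 - <<'E'
from h import *
o=obs();R=Ro.from_rotvec(o['tool_rot']).as_matrix();p=o['tool_pos']
for th in [.1,.3,.5,.7,.9,1.1,1.3,1.45,1.55]:
    T=np.r_[np.array([.5075,.075])+B@[.0646-.034*np.sin(th),.0106+.034*np.cos(th)],p[2]]
    print(th,(R.T@(T-p))[:2].round(4));p=T
im,d=sidecrop('c5.png');pin(im,d)
E
```

```text
{'t': 9.6, 'q': [0.1131, 0.1301, 1.8389, -0.0001, 1.1713, 0.7162], 'tool_pos': [0.5686, 0.1392, 0.0565], 'tool_rot': [2.7805, 1.4613, 0.0017], 'contact_force': [0.0347, 0.2983, -0.3378], 'opening': 0.0}
0.1 [-0.0129 -0.002 ]
0.3 [-0.0057 -0.0038]
0.5 [-0.0063 -0.0026]
0.7 [-0.0067 -0.0013]
0.9 [-0.0068  0.0001]
1.1 [-0.0066  0.0014]
1.3 [-0.0062  0.0027]
1.45 [-0.0042  0.0028]
1.55 [-0.0026  0.0022]
pin 0 [nan nan] base [nan nan] theta nan
  return _methods._mean(a, axis=axis, dtype=dtype,
  ret = um.true_divide(
```

View pics/c5.png

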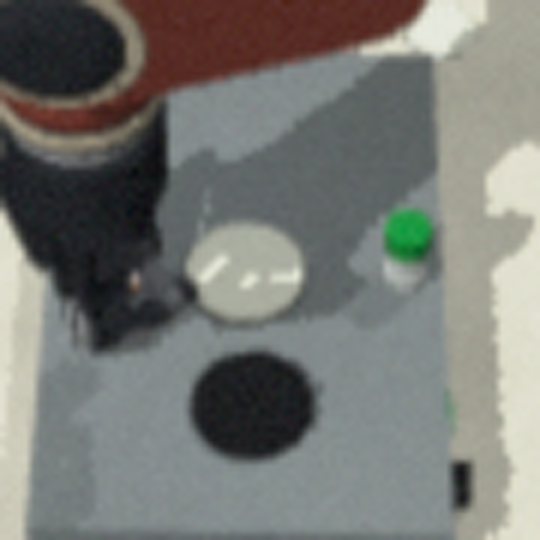

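The gripper hides the pin, with only a glint at (135,285), and the plate is still seated. Sweep along the arc.

>>> {"api": "jog_arm", "payload": {
  "steps": [
    {"delta_rot": [0, 0, 0], "linear": [-0.0065, -0.001, 0], "grip": 0.0},
    {"delta_rot": [0, 0, 0], "linear": [-0.0065, -0.001, 0], "grip": 0.0},
    {"delta_rot": [0, 0, 0], "linear": [-0.0057, -0.0038, 0], "grip": 0.0},
    {"delta_rot": [0, 0, 0], "linear": [-0.0063, -0.0026, 0], "grip": 0.0},
    {"delta_rot": [0, 0, 0], "linear": [-0.0067, -0.0013, 0], "grip": 0.0},
    {"delta_rot": [0, 0, 0], "linear": [0, 0, 0], "grip": 0.0}
  ]
}}

```text
t: 10.25
tool_pos: [0.5411, 0.1183, 0.0553]
tool_rot: [2.781, 1.461, -0.002]
contact_force: [0.3, 0.1, 0.1]
opening: 0.0002
grip_force: 0.0
```

>>> {"api": "jog_arm", "payload": {
  "steps": [
    {"delta_rot": [0, 0, 0], "linear": [-0.0068, 0, 0], "grip": 0.0},
    {"delta_rot": [0, 0, 0], "linear": [-0.0066, 0.0014, 0], "grip": 0.0},
    {"delta_rot": [0, 0, 0], "linear": [-0.0062, 0.0027, 0], "grip": 0.0},
    {"delta_rot": [0, 0, 0], "linear": [-0.0042, 0.0028, 0], "grip": 0.0},
    {"delta_rot": [0, 0, 0], "linear": [0, 0, 0], "grip": 0.0},
    {"delta_rot": [0, 0, 0], "linear": [0, 0, 0], "grip": 0.0}
  ]
}}

```text
t: 10.85
tool_pos: [0.5343, 0.095, 0.0556]
tool_rot: [2.781, 1.46, -0.0]
contact_force: [-0.1, 0.3, 0.0]
opening: -0.0
grip_force: 0.0
```

```bash
python3 - <<'E'
from h import *
o=obs();im,d=sidecrop('c6.png');pin(im,d);plate(im,d)
R=Ro.from_rotvec(o['tool_rot']).as_matrix();print('base pos',B.T@(o['tool_pos'][:2]-np.array([.5075,.075])))
E
```

```text
{'t': 10.85, 'q': [0.0391, 0.0358, 1.9415, -0.0006, 1.1642, 0.6429], 'tool_pos': [0.5343, 0.095, 0.0556], 'tool_rot': [2.7809, 1.4604, -0.0003], 'contact_force': [-0.0577, 0.2524, 0.0086], 'opening': -0.0}
pin 0 [nan nan] base [nan nan] theta nan
plate px [307 226  18  13 125] [317.2 232.8] xy [0.5015 0.0839 0.042 ] z/tilt [-0.0568  0.0092  0.0405]
base pos [0.03000486 0.01481547]
  return _methods._mean(a, axis=axis, dtype=dtype,
  ret = um.true_divide(
```

View pics/c6.png

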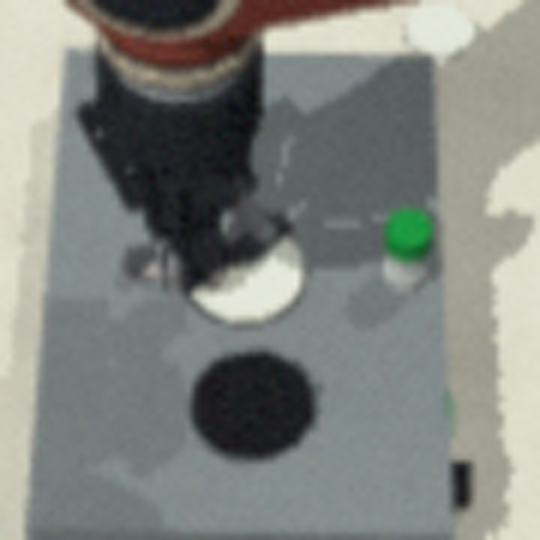

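The clip arm now shows left of the gripper (crop 150,268), lying towards the plate. A last push, then back off, rise and check.

>>> {"api": "jog_arm", "payload": {
  "steps": [
    {"delta_rot": [0, 0, 0], "linear": [-0.0026, 0.0022, 0], "grip": 0.0},
    {"delta_rot": [0, 0, 0], "linear": [-0.001, 0.001, 0], "grip": 0.0},
    {"delta_rot": [0, 0, 0], "linear": [0, 0, 0], "grip": 0.0},
    {"delta_rot": [0, 0, 0], "linear": [0, 0, 0], "grip": 0.0}
  ]
}}

```text
t: 11.3
tool_pos: [0.5349, 0.0906, 0.0555]
tool_rot: [2.781, 1.461, -0.0]
contact_force: [0.4, 0.7, 0.7]
opening: -0.0003
grip_force: 0.1
```

>>> {"api": "jog_arm", "payload": {
  "steps": [
    {"delta_rot": [0, 0, 0], "linear": [0.01, 0, 0], "grip": 0.0},
    {"delta_rot": [0, 0, 0], "linear": [0.01, 0, -0.01], "grip": 0.0},
    {"delta_rot": [0, 0, 0], "linear": [0, 0, -0.04], "grip": 0.0},
    {"delta_rot": [0, 0, 0], "linear": [0, 0, -0.04], "grip": 0.0},
    {"delta_rot": [0, 0, 0], "linear": [0.03, 0, -0.03], "grip": 0.0},
    {"delta_rot": [0, 0, 0], "linear": [0.04, 0, -0.02], "grip": 0.0},
    {"delta_rot": [0, 0, 0], "linear": [0.04, 0, 0], "grip": 0.0},
    {"delta_rot": [0, 0, 0], "linear": [0.04, 0, 0], "grip": 0.0},
    {"delta_rot": [0, 0, 0], "linear": [0, 0, 0], "grip": 0.0},
    {"delta_rot": [0, 0, 0], "linear": [0, 0, 0], "grip": 0.0}
  ]
}}

```text
t: 12.3
tool_pos: [0.6315, 0.232, 0.1956]
tool_rot: [2.78, 1.464, -0.001]
contact_force: [-0.7, -1.2, -0.8]
opening: 0.0001
grip_force: 0.0
```

```bash
python3 - <<'E'
from h import *
o=obs();im,d=grab('side');im2,_=grab('top');pin(im,d);plate(im,d)
a=cv2.resize(im[185:275,275:365],(400,400),interpolation=2);b=cv2.resize(im2[150:270,235:355],(400,400),interpolation=2)
cv2.imwrite('pics/c7.png',np.hstack([a,b])[:,:,::-1])
E
```

```text
{'t': 12.3, 'q': [0.2417, 0.1859, 1.5284, -0.0003, 1.4276, 0.8432], 'tool_pos': [0.6315, 0.232, 0.1956], 'tool_rot': [2.7796, 1.4636, -0.0006], 'contact_force': [-0.7454, -1.242, -0.8268], 'opening': 0.0001}
pin 12 [0.5283 0.0823] base [0.0201 0.004 ] theta 1.453
plate px [308 223  17  16 189] [316.9 230.4] xy [0.504  0.0756 0.042 ] z/tilt [-0.0153  0.0132  0.0405]
```

View pics/c7.png

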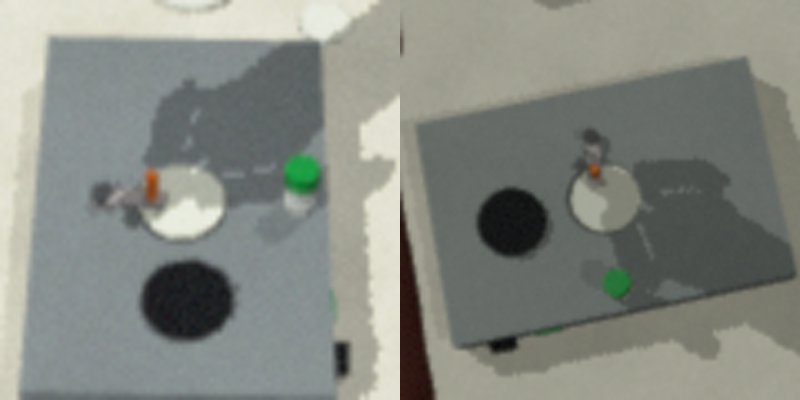

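Both views show the plate seated and the clip across it, with the pin at crop (152,185) side and (594,170) top and the angle about 1.45–1.5 rad. The black plate and vial haven't moved, and the arm is clear.

```bash
python3 -c "
from station import ctrl
print(ctrl.finish_job())"
```

```text
the job is handed in; nothing more can be done
None
```

The job is handed in: in the last camera check before hand-in, the white plate lay flat and seated in the recess, the clip was across it at about 1.45 rad, the black plate and vial were in place, and the arm was clear; the judge's verdict was not shown.

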